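# Clear the tile press and hold its die slide at the red band

## Robot

A 6-joint arm with a two-finger parallel gripper is mounted at the origin on a cart in front of the work surface, level with it; the furniture and walls round the work are solid. World frame = base frame: x ahead of the robot, y to its left, z up, the work surface at z = 0. Lengths are in m, angles in rad, forces in N, time in s.
With the tool pointing down it reaches from about 0.375 to 0.9 m from the base axis. Payload 3.1 kg.
Tool frame: the origin (TCP) lies midway between the tips of the shut fingers; the grasp point (between the pads) lies 19 mm behind it; z points along the fingers, y is the direction in which the jaws open and shut (so a half turn about z gives the same grasp; the last joint's range is limited). The gripper opens to 85 mm and grips with 20 to 120 N. Pads are 22 mm wide; open, the fingers measure 114 mm over their backs; the gripper's body (76 mm by 85 mm) begins 54 mm behind the grasp point. The pads swing forward as they close: fully open they stand 13 mm farther back than shut.
Start: joints at [-1.395, 0.527, 1.433, -0, 1.181, -0.178], TCP at [0.217, -0.586, 0.231] pointing down, gripper open.
Joint ranges: [-3.08, 3.08], [-0.75, 2.2], [0.22, 2.44], [-1.43, 4.57], [0, 2.65], [-2.85, 2.85]. Speed limits (rad/s): [2.79, 2.79, 3.14, 3.14, 3.14, 3.14].

## Interface

Orientations are given as a unit quaternion [x, y, z, w].
In Python, from station import manip gives the robot as it stands. The module is installed in compiled form; this text tells all that it offers.
- The arm moves only by the tool drive_tool, never from a script. Its argument "deltas" is one flat list of numbers, 4 for each row, row after row: the shift along the tool's x, y, z in cm, then the turn about the tool's z in degrees. A call has 1 to 12 rows; each row is the pose to reach, as a shift and turn from the pose measured when the call began, along the tool's axes at that moment; what a row does not reach only later rows make up. A row lasts 1/10 s, in which the tool goes at most 50 mm and 8.59 degrees, less where a joint would pass 70% of its speed; a pose out of reach is approached as far as the arm can. A call with a gripper value outside its range is refused whole. "hand" is the finger opening in cm, from 0 to 8.54, set as the call begins (left out, the last holds). The fingers move at their own pace and stop on an object; "squeeze" is the grip in N (left out, the last holds). Time passes only in rows, so rows that repeat a pose let the fingers close. It gives the time, the measured TCP pose, the force and the opening at its end, in the units of the state.
- manip.sense(): the state, without advancing time (a new reading comes with each control period).
- manip.snapshot(name): name is "scene" or "top" or "wrist"; returns a dict with "frame" (420x560x3 uint8, red, green, blue), "depth" (420x560 float32, m along the optical axis (not along the pixel's ray), 0 where there is no reading), "fx", "fy", "cx", "cy" (pixels), "R" (3x3) and "t" (3): a world point X has camera coordinates R X + t. Camera axes: x right, y down, z forward; pixel columns grow to the right and rows downward; lengths in m; the calibration is good to about 2 mm. A picture is of the moment at which its call begins.
- manip.sign_off(): hands the job in, once; it reports no verdict.
The state is a dict: "t": time; "q": joint angles; "qd": joint speeds; "tau": joint torques, N m; "tcp_pos": TCP position; "tool_rot": TCP orientation; "force": force on the tool from outside, world axes, zero at the start; "ft_torque": the same for the moment, N m; "finger_gap": opening from 0.0 (shut) to 1.0 (fully open).
Only numpy, scipy, OpenCV 4.12 (cv2) and the standard library are available. Lean on these libraries where they do the work, as an engineer would, in place of code of your own. Each camera call takes 0.05 s, during which the arm holds its last target.

## Task

Collect the two finished tiles from the catch tray of the small tile press into the blue tote. Only when both lie in the tote, take the black grip of the press's spring-loaded slide, pull it out until the white pointer stands over the red band on the scale, and finish while still holding it there, because it springs back if let go. Leave the bottle, the pot and the roll of tape where they stand.

Things in the scene. Friction and masses are not known exactly. Their poses are not given: they have to be found in the camera images.
- press: benchtop tile press, grey, fixed to the counter. Origin: centre of its footprint at counter height. Its x axis runs along it, from the slide's grip end (-x) to the catch tray (+x); y across; z up. It stands turned so that -x points to about the world's +y (the robot's left, within 0.2 rad). Grey base x -100 to +90 mm, y -60 to +60, top at z 50 mm; press head at x 32 to 88, y -58 to 58, up to z 112 mm; a chute goes on to the tray
- tray_middle (a point): centre of the catch tray's floor (10 mm above the counter), 215 mm along the press's +x. Inside the tray is 120 mm (press x) by 198 mm (press y), its rim 16 mm above its floor. A fixed crock of tall utensils stands close behind the press (from 0.63 m ahead of the robot, up to 0.34 m high), so carry the tiles past in front of it
- tile_a: finished tile: terracotta disc, diameter 36 mm, 14 mm thick, about 60 g (varies), with a white ring on top; origin at the centre of its underside; lies flat in the tray in the half towards the press's +y (away from the robot)
- tile_b: the second finished tile, the same as tile_a, in the half of the tray towards the press's -y (near the robot)
- tote: blue open tote, 130 x 130 x 55 mm, walls 4 mm, floor 4 mm thick, 0.6 kg, loose on the counter at the left; origin: centre of its underside; x and y along its sides
- grip_mid (a point): middle of the black upright grip on the steel die slide on top of the press, 83 mm above the counter; the grip is 14 mm thick along the press's x, 40 mm wide along its y, and reaches 14 mm above and 24 mm below this point; a steel foot 22 x 46 mm covers its lowest 4 mm. The slide below is 50 mm wide, level, and runs along the press's x; the grip can be pinched from above across its 14 mm
- die_slide (a joint): travel of the die slide, in m: 0 = home (in), grows as the grip is pulled along the press's -x (away from the head), stop at 0.10. A spring draws it home: about 2.4 N at home plus 1.2 N for each 10 mm (9 to 11.5 N at the band)
- pointer_tip (a point): tip of the slide's white pointer (3 mm wide), which moves with the slide over the scale rail on the side nearest the robot; 50 mm along the press's +x from the grip
- red_band: red band, 10 mm wide along the press's x, clipped on the scale rail beside the slide, fixed for the run; origin at the middle of its width, on the rail's top (55 mm above the counter); axes as the press's; it lies 45 to 75 mm from the pointer's home position (differs from run to run)
- slip_bottle: white squeeze bottle with red nozzle, 41 mm diameter, 112 mm high, bystander; origin under its centre
- water_pot: speckled clay-coloured pot, 68 mm diameter, 63 mm high, bystander; origin under its centre
- masking_tape: roll of tape lying flat, 96 mm diameter, 25 mm high, bystander; origin under its centre
Not all that is in view belongs to the job. Leave any grey look-alike of the tile_a alone.

How it is judged:
By the outcome, as a careful person would: the job done as asked, in the order asked, and still so for the second after the job is handed in, while the arm keeps its last pose, push and grip.
It also fails if it takes over 72 s, if anything falls off the work surface, if the arm or the gripper's body presses on something with over 40 N, if the wrist force passes 120 N, or if a joint passes its speed limit or range.

## Working session

There is one attempt and no reset: what is moved stays moved. The work goes in short steps, Python scripts to look and compute and a tool call to move; the robot and the scene stay as the last step left them, time stands still between calls to the robot, and variables do not carry over. Pictures are saved under pics/ and viewed, and the job is handed in when it is done.

Besides the shell and the picture viewer there is one more tool, called after "Request:" as name(argument=value, ...), one argument or row to a line, values as JSON. drive_tool: Moves the arm, as the interface text tells. Its arguments: {"type":"object","properties":{"deltas":{"type":"array"},"hand":{"type":"number"},"squeeze":{"type":"number"}},"required":["deltas"]}

```bash
mkdir -p pics
cat > h.py <<'E'
from station import manip
import numpy as np, cv2
def snap(n,f):
    s=manip.snapshot(n); cv2.imwrite('pics/'+f+'.png',cv2.cvtColor(s['frame'],cv2.COLOR_RGB2BGR)); np.savez('pics/'+f+'.npz',**s); return s
def world(s,u,v,z=None):
    R,t=np.array(s['R']),np.array(s['t'])
    d=np.array([(u-s['cx'])/s['fx'],(v-s['cy'])/s['fy'],1.0])
    if z is None: return R.T@(d*s['depth'][int(round(v)),int(round(u))]-t)
    c=-R.T@t; r=R.T@d; return c+r*(z-c[2])/r[2]
def pix(s,X):
    c=np.array(s['R'])@np.array(X)+np.array(s['t']); return s['fx']*c[0]/c[2]+s['cx'],s['fy']*c[1]/c[2]+s['cy']
E
python3 - <<'E'
from h import *
snap('scene','s0');snap('top','t0')
s=manip.sense();print(s['t'],s['tcp_pos'],s['tool_rot'],s['force'],s['finger_gap'])
E
```

```text
0.1 [ 0.21644114 -0.58563574  0.23042173] [ 9.84391614e-01  1.75989164e-01 -1.73359390e-05 -9.81744332e-04] [ 0.69334539  0.01060632 -0.13691608] 0.9976884567109664
```

View pics/t0.png

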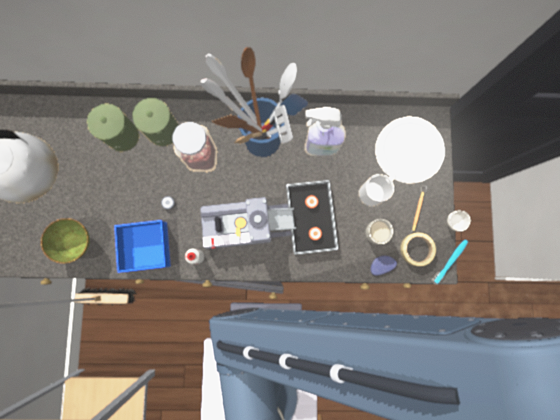

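View pics/s0.png

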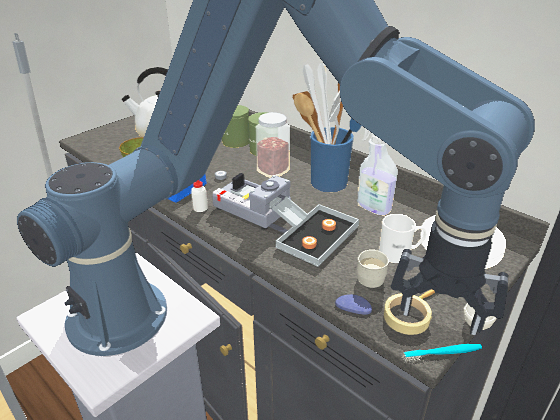

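The top view shows the tiles at about (312,202) and (315,234), the tote at (141,246), the grip at (219,225) and the bottle at (193,256). Next I'll zoom in and measure.

Run:
```python
from h import *
s=dict(np.load('pics/t0.npz'))
im=cv2.imread('pics/t0.png')
cv2.imwrite('pics/t0z.png',cv2.resize(im[185:285,105:345],None,fx=3.3,fy=3.3,interpolation=cv2.INTER_CUBIC))
print(s['fx'],s['R'],s['t'])
g=s['frame'].astype(int)
hsv=cv2.cvtColor(s['frame'],cv2.COLOR_RGB2HSV)
# tiles
for (u,v) in [(312,202),(315,234)]:
    m=np.zeros(g.shape[:2],bool); m[v-14:v+15,u-14:u+15]=True
    m&=(g[...,0]>90)
    ys,xs=np.nonzero(m); print('tile',xs.mean(),ys.mean(),m.sum(),world(s,xs.mean(),ys.mean()),world(s,xs.mean(),ys.mean(),.024))
# tote
m=((hsv[...,0]>100)&(hsv[...,0]<125)&(hsv[...,1]>150)).astype(np.uint8); m[:, :100]=0;m[:,185:]=0
ys,xs=np.nonzero(m)
W=np.array([world(s,x,y) for x,y in zip(xs,ys)])
top=W[W[:,2]>.045]; print('tote rim',len(top),top.min(0),top.max(0))
r=cv2.minAreaRect(top[:,:2].astype(np.float32));print(r)
for p in [(219,225),(219,222),(193,256),(200,240),(213,243),(258,218),(265,200),(241,224),(380,230),(290,220),(312,218)]: print(p,world(s,*p).round(3))
```

```text
379.38996129164235 [[ 0.01632889 -0.99937415  0.03137969]
 [-0.99113283 -0.02031735 -0.13131226]
 [ 0.13186763 -0.02895726 -0.99084429]] [-0.06960833  0.50748241  1.05709567]
tile 311.10857142857145 201.11428571428573 175 [ 0.54953093 -0.13859559  0.0243284 ] [ 0.54958651 -0.13862866  0.024     ]
tile 315.23243243243246 233.59459459459458 185 [ 0.45427627 -0.15079061  0.02815163] [ 0.45461796 -0.15125667  0.024     ]
tote rim 350 [ 0.33946389 -0.02864348  0.04525864] [0.47960662 0.41006524 1.11624016]
((0.41864529252052307, 0.19117598235607147), (0.13456963002681732, 0.43220841884613037), 3.5113565921783447)
(219, 225) [0.467 0.116 0.096]
(219, 222) [0.476 0.117 0.092]
(193, 256) [0.383 0.183 0.089]
(200, 240) [ 0.432  0.184 -0.001]
(213, 243) [0.42  0.136 0.059]
(258, 218) [0.486 0.012 0.112]
(265, 200) [ 0.536 -0.006  0.106]
(241, 224) [0.475 0.061 0.059]
(380, 230) [ 0.467 -0.336  0.039]
(290, 220) [ 0.492 -0.077  0.028]
(312, 218) [ 0.502 -0.143  0.009]
```

View pics/t0z.png

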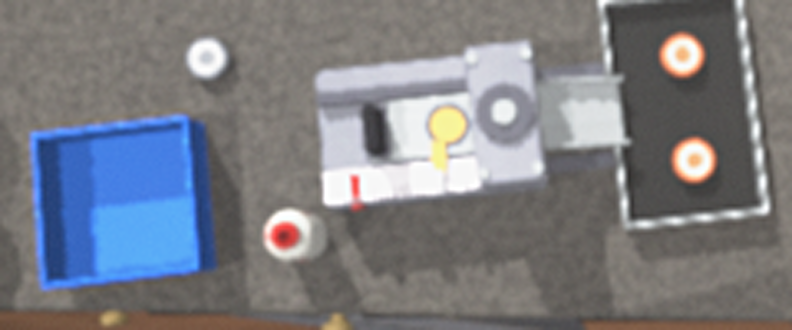

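Run:
```python
from h import *
s=dict(np.load('pics/t0.npz'))
def pts(u0,u1,v0,v1):
    return [(u,v,world(s,u,v)) for v in range(v0,v1) for u in range(u0,u1)]
def rect(P,z0,z1,n):
    A=np.array([p[2] for p in P if z0<p[2][2]<z1])
    r=cv2.minAreaRect(A[:,:2].astype(np.float32)); print(n,len(A),np.round(r[0],4),np.round(r[1],4),r[2]); return A
P=pts(108,175,210,280); rect(P,.045,.07,'tote rim'); rect(P,.03,.07,'tote all')
P=pts(196,300,190,255); rect(P,.105,.118,'head'); rect(P,.04,.06,'base')
P=pts(283,345,175,260); rect(P,.016,.04,'tray rim')
P=pts(212,227,214,235); rect(P,.085,.105,'grip')
g=s['frame'].astype(int)
m=(g[...,0]>140)&(g[...,1]<110)&(g[...,2]<110); ys,xs=np.nonzero(m)
for x,y in zip(xs,ys):
    if 196<x<240 and 230<y<252: print(x,y,g[y,x],world(s,x,y,.055).round(4))
print(s['depth'][245,120:130])
```

```text
tote rim 382 [0.4111 0.3378] [0.13   0.1319] 7.899107933044434
tote all 588 [0.4111 0.3379] [0.13   0.1319] 7.837862968444824
head 284 [0.4872 0.0123] [0.102 0.051] 6.75739049911499
base 1820 [0.4824 0.0554] [0.1332 0.2815] 12.200119018554688
tray rim 716 [ 0.5046 -0.1282] [0.2042 0.1526] 7.197264194488525
grip 80 [0.4723 0.1212] [0.0381 0.0141] 2.3506357669830322
212 239 [247  79  73] [0.4316 0.1402 0.055 ]
212 240 [247  79  73] [0.4288 0.14   0.055 ]
212 241 [247  80  75] [0.426  0.1399 0.055 ]
212 242 [247  87  80] [0.4232 0.1398 0.055 ]
212 243 [248 102  98] [0.4205 0.1397 0.055 ]
212 247 [207 102 104] [0.4094 0.1392 0.055 ]
213 247 [195  91  91] [0.4094 0.1365 0.055 ]
214 247 [163  85  87] [0.4095 0.1337 0.055 ]
212 248 [161  79  79] [0.4066 0.1391 0.055 ]
213 248 [148  77  76] [0.4067 0.1364 0.055 ]
[1.0675541 1.0723102 1.0830877 1.0913538 1.0998926 1.096982  1.0988463
 1.0965204 1.100043  1.0941478]
```

Run:
```python
from h import *
s=dict(np.load('pics/t0.npz'))
A=np.array([world(s,u,v) for v in range(40,200) for u in range(160,480)])
for y0 in np.arange(-.5,.3,.05):
    k=A[(A[:,1]>y0)&(A[:,1]<y0+.05)&(A[:,2]>.06)&(A[:,0]<.8)]
    k2=k[k[:,2]>.13]
    print(round(y0,2),k[:,0].min() if len(k) else None,k[:,2].max() if len(k) else None,k2[:,0].min() if len(k2) else None)
q=manip.sense()['tool_rot'];from scipy.spatial.transform import Rotation as Ro
R=Ro.from_quat(q).as_matrix();p=manip.sense()['tcp_pos']
for n,X in dict(a=(.5497,-.1388,.231),b=(.454,-.151,.231),mid=(.47,-.15,.231)).items(): print(n,(R.T@(np.array(X)-p)*100).round(1))
print(R.round(3))
```

```text
-0.5 None None None
-0.45 None None None
-0.4 0.5594948410572453 0.10116403132481672 None
-0.35 0.5464411326487834 0.1013336969593943 None
-0.3 0.5491236055202636 0.10057129849714751 None
-0.25 0.6940217717453717 0.1588757391811098 0.6970227078233123
-0.2 0.6911371545857704 0.26753990732717586 0.6919701490071006
-0.15 0.6909816635314292 0.27044433194550566 0.6925813886373492
-0.1 0.6386282103944148 0.33572073065314456 0.6386282103944148
-0.05 0.36472240749618634 1.1162401560344635 0.36472240749618634
-0.0 0.5381752998674848 0.3069796544479796 0.6374586429367156
0.05 0.6351228129397988 0.31646144531748654 0.6351228129397988
0.1 0.6475318429149922 0.3407001949934917 0.6482935697616894
0.15 0.6357587485606221 0.18652386080244532 0.6364917811071982
0.2 0.6359813184335713 0.18563086162327022 0.6362710868683624
0.25 0.7133234635803823 0.12819691576611064 None
a [ 46.7 -30.4   0. ]
b [ 37.3 -32.5   0. ]
mid [ 38.9 -32.1   0. ]
[[ 0.938  0.346 -0.   ]
 [ 0.346 -0.938  0.002]
 [ 0.    -0.002 -1.   ]]
```

Request:
drive_tool(
  deltas=[2,-1.3,0,1,6,-3.9,0,3,10,-6.5,0,5,14.5,-9.4,0,7,19,-12.4,0,9,23.5,-15.3,0,11,28,-18.2,0,13,32.5,-21.2,0,13,37,-24.1,0,13,41,-26.7,0,13,44.5,-29,0,13,46.7,-30.4,0,13],
  hand=6,
  squeeze=40,
)

```text
t: 1.3
tcp_pos: [0.5502, -0.1359, 0.2309]
tool_rot: [0.998, 0.064, -0.0, -0.001]
force: [0.4, -0.6, -0.4]
finger_gap: 0.7
```

Request:
drive_tool(
  deltas=[0,0,4,0,0,0,8,0,0,0,8,0,0,0,8,0],
)

```text
t: 1.7
tcp_pos: [0.5498, -0.1355, 0.1505]
tool_rot: [0.998, 0.064, -0.001, -0.002]
force: [1.6, -1.0, 0.9]
finger_gap: 0.7
```

```bash
cat >> h.py <<'E'
from scipy.spatial.transform import Rotation as Ro
def st():
    s=manip.sense();R=Ro.from_quat(s['tool_rot']).as_matrix();p=np.array(s['tcp_pos'])
    print('t',round(s['t'],2),'tcp',p.round(4),'psi',np.degrees(np.arctan2(R[1,0],R[0,0])).round(2),'F',np.round(s['force'],1),'gap',round(s['finger_gap'],3),'q',np.round(s['q'],2))
    return p,R
def to(p,R,X): return (R.T@(np.array(X)-p)*100).round(2)
E
python3 - <<'E'
from h import *
p,R=st()
s=snap('wrist','w1')
print('a',to(p,R,(.5497,-.1388,.009)),[pix(s,(.5497,-.1388,.024))])
E
```

```text
t 1.7 tcp [ 0.5498 -0.1355  0.1505] psi 7.36 F [ 1.6 -1.   0.9] gap 0.7 q [-0.44  0.56  1.66  0.    0.93  1.  ]
a [-0.02  0.38 14.15] [(np.float64(287.18437916898296), np.float64(198.08989858883348))]
```

View pics/w1.png

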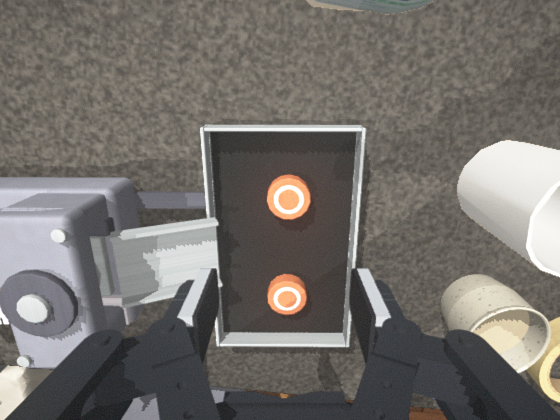

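Tile A shows at (289,199), within 2 px of the prediction, and the jaws line up with the tray. Going down now.

Request:
drive_tool(
  deltas=[0,0.2,3,0,0,0.4,7,0,0,0.4,10.5,0,0,0.4,12.5,0,0,0.4,13.5,0,0,0.4,14,0,0,0.4,14,0],
)

```text
t: 2.45
tcp_pos: [0.5525, -0.1407, 0.0129]
tool_rot: [0.998, 0.064, 0.001, -0.0]
force: [-0.5, -0.6, 0.2]
finger_gap: 0.698
```

Request:
drive_tool(
  deltas=[0,0,0,0,0,0,0,0,0,0,0,0,0,0,0,0,0,0,0,0,0,0,0,0],
  hand=2.5,
  squeeze=40,
)

```text
t: 3.05
tcp_pos: [0.5537, -0.1412, 0.0149]
tool_rot: [0.998, 0.064, 0.003, 0.0]
force: [-0.0, -0.0, 5.6]
finger_gap: 0.394
```

Request:
drive_tool(
  deltas=[0,0,-1,0,0,0,-3,0,0,0,-6,0,0,0,-10,0,0,0,-14,0,0,0,-17,0,0,0,-17,0],
)

```text
t: 3.75
tcp_pos: [0.5557, -0.1423, 0.1908]
tool_rot: [0.998, 0.064, 0.008, 0.003]
force: [0.6, -0.5, -0.5]
finger_gap: 0.393
```

Run:
```python
from h import *
p,R=st()
s=snap('wrist','w2')
u=np.array([np.cos(np.radians(7.8)),np.sin(np.radians(7.8)),0])
c=np.array([.4111,.3378,0])
for n,d in (('a',.027),('b',-.027)):
    X=c+d*u; print(n,X,to(p,R,X+[0,0,.18]))
```

```text
t 3.75 tcp [ 0.5557 -0.1423  0.1908] psi 7.35 F [ 0.6 -0.5 -0.5] gap 0.393 q [-0.45  0.5   1.62  0.    1.    0.99]
a [0.43785019 0.34146432 0.        ] [ -5.51 -49.49   0.61]
b [0.38434981 0.33413568 0.        ] [-10.91 -49.45   0.53]
```

View pics/w2.png

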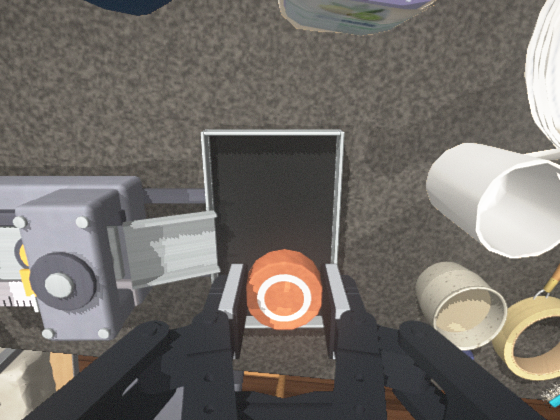

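Request:
drive_tool(
  deltas=[-2,-1,0,0,-5,-3.5,0,0,-7.5,-7,0,0,-9,-11,0,0,-9,-15.5,0,0,-9,-20,0,0,-9,-24.5,0,0,-9,-29,0,0,-8.5,-33.5,0,0,-8,-38,0,0,-7,-42.5,0,0,-6,-46.5,0,0],
)

```text
t: 5.0
tcp_pos: [0.4336, 0.3136, 0.1841]
tool_rot: [0.998, 0.065, 0.005, 0.003]
force: [1.4, 0.0, -0.4]
finger_gap: 0.389
```

Run:
```python
from h import *
p,R=st()
s=snap('wrist','w3')
print(to(p,R,(.4378,.3415,.03)),to(p,R,(.4378,.3415,.18)))
```

```text
t 5.0 tcp [0.4336 0.3136 0.1841] psi 7.41 F [ 1.4  0.  -0.4] gap 0.389 q [ 0.42  0.47  1.71 -0.01  0.95  1.87]
[ 0.64 -2.8  15.4 ] [ 0.77 -2.71  0.41]
```

View pics/w3.png

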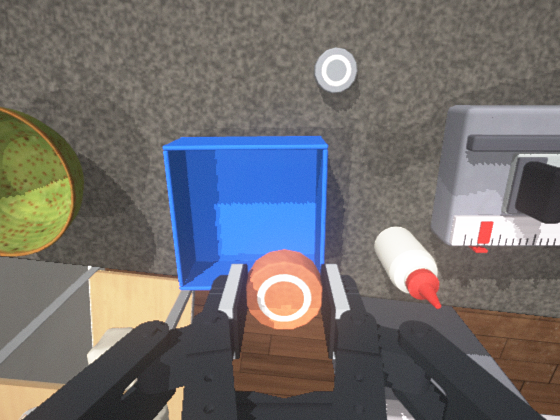

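Request:
drive_tool(
  deltas=[0.7,-2.7,0,0,0.7,-2.8,3,0,0.7,-2.8,7,0,0.7,-2.8,11,0,0.7,-2.8,14.5,0,0.7,-2.8,16.4,0,0.7,-2.8,16.8,0,0.7,-2.8,16.8,0],
)

```text
t: 5.85
tcp_pos: [0.4406, 0.3478, 0.0158]
tool_rot: [0.998, 0.065, 0.006, 0.0]
force: [0.2, 0.4, -0.5]
finger_gap: 0.399
```

Request:
drive_tool(
  deltas=[0,0,0,0,0,0,0,0,0,0,0,0,0,0,0,0],
  hand=5.5,
)

```text
t: 6.25
tcp_pos: [0.4411, 0.3481, 0.0167]
tool_rot: [0.998, 0.065, 0.007, -0.0]
force: [-0.0, 0.3, -0.0]
finger_gap: 0.646
```

Request:
drive_tool(
  deltas=[0,0,-2,0,0,0,-6,0,0,0,-11,0,0,0,-16,0,0,0,-17,0,0,0,-17,0],
)

```text
t: 6.85
tcp_pos: [0.4401, 0.3486, 0.1896]
tool_rot: [0.998, 0.066, 0.01, -0.001]
force: [0.4, -0.1, 0.5]
finger_gap: 0.646
```

Run:
```python
from h import *
p,R=st()
s=snap('wrist','w4')
print(to(p,R,(.454,-.151,.18)))
```

```text
t 6.85 tcp [0.4401 0.3486 0.1896] psi 7.51 F [ 0.4 -0.1  0.5] gap 0.646 q [ 0.47  0.49  1.65 -0.01  0.98  1.92]
[-5.17 49.72  0.77]
```

View pics/w4.png

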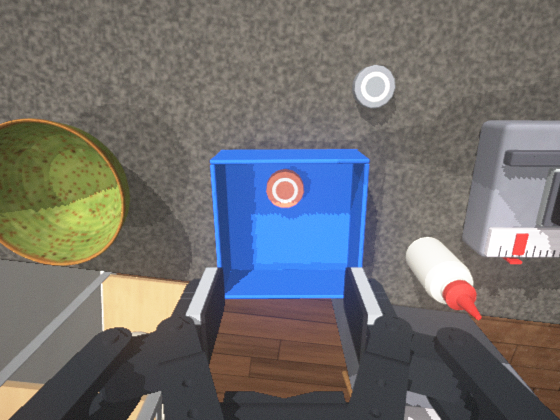

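Tile A is in the tote, at (285,189). Going back for tile B.

Request:
drive_tool(
  deltas=[-0.3,2,-0.3,0,-0.6,6,-0.3,0,-1,10.5,-0.3,0,-1.5,15,-0.3,0,-2,19.5,-0.3,0,-2.5,24,-0.3,0,-3,28.5,-0.3,0,-3.5,33,0,0,-4,37.5,0,0,-4.5,42,0,0,-5,46.5,0,0,-5.2,49.7,0,0],
)

```text
t: 8.1
tcp_pos: [0.4507, -0.1537, 0.1843]
tool_rot: [0.998, 0.064, 0.006, -0.002]
force: [0.7, -0.4, 0.4]
finger_gap: 0.641
```

Request:
drive_tool(
  deltas=[0,0,2,0,0,0,5,0,0,0,5,0],
)

```text
t: 8.4
tcp_pos: [0.4473, -0.1518, 0.1297]
tool_rot: [0.998, 0.064, 0.0, -0.005]
force: [-0.5, 0.9, -0.4]
finger_gap: 0.645
```

Run:
```python
from h import *
p,R=st()
s=snap('wrist','w5')
print(to(p,R,(.454,-.151,.013)),pix(s,(.454,-.151,.024)))
```

```text
t 8.4 tcp [ 0.4473 -0.1518  0.1297] psi 7.3 F [-0.5  0.9 -0.4] gap 0.645 q [-0.57  0.49  1.9   0.01  0.75  0.86]
[ 0.66  0.14 11.67] (np.float64(284.2072907162219), np.float64(197.71500702714))
```

View pics/w5.png

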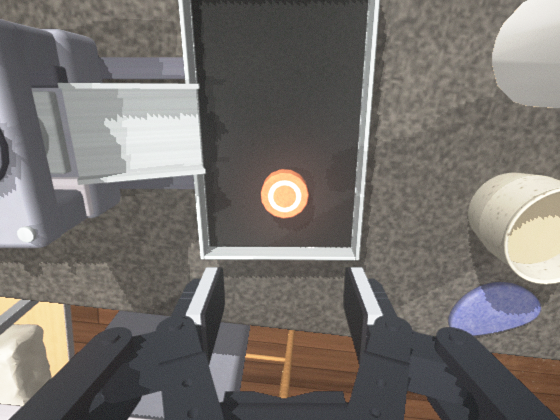

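Request:
drive_tool(
  deltas=[0.4,0.1,3,0,0.8,0.1,7,0,0.8,0.1,10,0,0.8,0.1,11.2,0,0.8,0.1,11.6,0,0.8,0.1,11.6,0],
)

```text
t: 9.05
tcp_pos: [0.4572, -0.151, 0.0159]
tool_rot: [0.998, 0.064, 0.002, -0.004]
force: [-0.7, 0.2, 0.8]
finger_gap: 0.643
```

Request:
drive_tool(
  deltas=[0,0,0,0,0,0,0,0,0,0,0,0,0,0,0,0,0,0,0,0,0,0,0,0],
  hand=2.5,
)

```text
t: 9.65
tcp_pos: [0.4581, -0.1514, 0.0177]
tool_rot: [0.998, 0.064, 0.003, -0.003]
force: [-1.5, -0.0, 5.8]
finger_gap: 0.384
```

Request:
drive_tool(
  deltas=[0,0,-1,0,0,0,-3,0,0,0,-6,0,0,0,-10,0,0,0,-14,0,0,0,-17,0,0,0,-17,0],
)

```text
t: 10.35
tcp_pos: [0.4595, -0.1541, 0.1929]
tool_rot: [0.998, 0.064, 0.008, -0.0]
force: [-0.0, -1.5, -0.2]
finger_gap: 0.386
```

Run:
```python
from h import *
p,R=st()
s=snap('wrist','w6')
print(to(p,R,(.3843,.334,.18)))
```

```text
t 10.35 tcp [ 0.4595 -0.1541  0.1929] psi 7.38 F [-0.  -1.5 -0.2] gap 0.386 q [-0.56  0.39  1.83  0.01  0.91  0.87]
[ -1.21 -49.38   1.23]
```

View pics/w6.png

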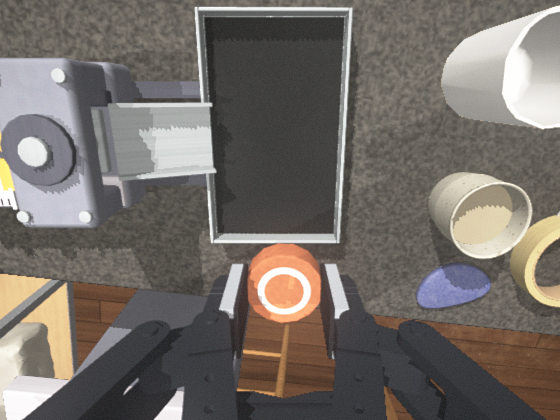

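Request:
drive_tool(
  deltas=[0,-2,0,0,0.2,-6,0,0,0.2,-10.5,0,0,0.2,-15,0,0,0.2,-19.5,0,0,0.2,-24,0,0,0,-28.5,0,0,-0.3,-33,0,0,-0.6,-37.5,0,0,-0.9,-42,0,0,-1.2,-46,0,0,-1.2,-48.5,0,0],
)

```text
t: 11.6
tcp_pos: [0.3817, 0.328, 0.1903]
tool_rot: [0.998, 0.066, 0.005, -0.001]
force: [0.2, -0.8, -0.7]
finger_gap: 0.391
```

Run:
```python
from h import *
p,R=st()
print(to(p,R,(.3843,.336,.018)),to(p,R,(.3843,.336,.18)))
```

```text
t 11.6 tcp [0.3817 0.328  0.1903] psi 7.51 F [ 0.2 -0.8 -0.7] gap 0.391 q [ 0.49  0.42  1.78 -0.    0.93  1.93]
[ 0.2  -0.73 17.23] [ 0.35 -0.76  1.03]
```

Request:
drive_tool(
  deltas=[0.2,-0.6,1,0,0.2,-0.6,4,0,0.2,-0.5,8,0,0.1,-0.5,12,0,0.1,-0.5,15,0,0.1,-0.5,16.8,0,0.1,-0.5,17.3,0,0.1,-0.5,17.3,0],
)

```text
t: 12.4
tcp_pos: [0.3827, 0.3323, 0.016]
tool_rot: [0.998, 0.065, 0.003, -0.0]
force: [0.9, -0.3, 0.6]
finger_gap: 0.389
```

Request:
drive_tool(
  deltas=[0,0,0,0,0,0,0,0,0,0,0,0,0,0,0,0],
  hand=5.5,
)

```text
t: 12.8
tcp_pos: [0.3832, 0.3326, 0.0168]
tool_rot: [0.998, 0.065, 0.004, -0.001]
force: [0.1, -0.0, -0.2]
finger_gap: 0.642
```

Request:
drive_tool(
  deltas=[0,0,-2,0,0,0,-6,0,0,0,-11,0,0,0,-16,0,0,0,-19,0,0,0,-19,0],
)

```text
t: 13.4
tcp_pos: [0.3843, 0.334, 0.212]
tool_rot: [0.998, 0.065, 0.009, -0.003]
force: [0.4, 0.1, 0.3]
finger_gap: 0.646
```

Run:
```python
from h import *
p,R=st()
s=snap('wrist','w7')
s=snap('top','t7')
im=cv2.imread('pics/t7.png')
cv2.imwrite('pics/t7z.png',cv2.resize(im[185:285,105:345],None,fx=3.3,fy=3.3,interpolation=cv2.INTER_CUBIC))
```

```text
t 13.4 tcp [0.3843 0.334  0.212 ] psi 7.5 F [0.4 0.1 0.3] gap 0.646 q [ 0.5   0.39  1.75 -0.    0.98  1.94]
```

View pics/w7.png

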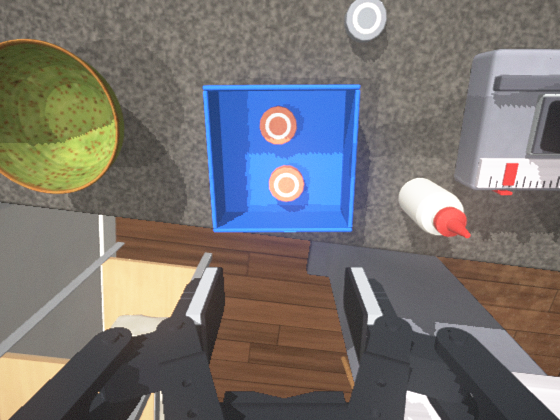

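View pics/t7z.png

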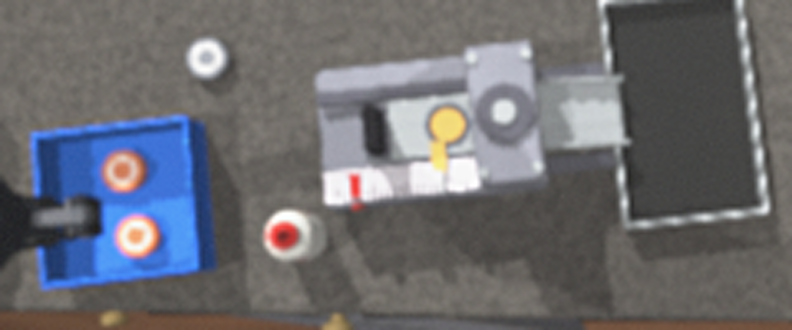

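Both tiles lie in the tote, at (278,126) and (286,184). Moving over the grip next.

Request:
drive_tool(
  deltas=[0.5,2,0,0,1,6,0,0,2,10.5,0,0,3,15,0,0,4,19,0,0,4.5,21.5,0,0,4.7,22,0,0,4.7,22,0,0],
  hand=5,
)

```text
t: 14.3
tcp_pos: [0.4562, 0.1198, 0.2064]
tool_rot: [0.998, 0.064, 0.003, -0.001]
force: [-0.3, 0.0, -0.1]
finger_gap: 0.586
```

Run:
```python
from h import *
p,R=st()
s=snap('wrist','w8')
print(pix(s,(.472,.121,.097)))
```

```text
t 14.3 tcp [0.4562 0.1198 0.2064] psi 7.36 F [-0.3  0.  -0.1] gap 0.586 q [0.02 0.36 1.84 0.   0.94 1.46]
(np.float64(284.0117019016664), np.float64(185.3818272910418))
```

View pics/w8.png

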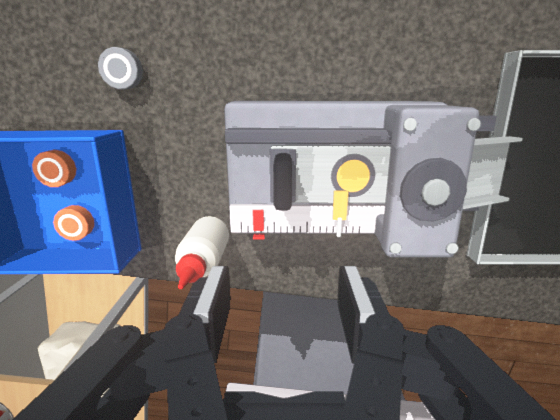

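```bash
cat >> h.py <<'E'
D=np.radians(7.4); PX=np.array([np.sin(D),-np.cos(D),0]); PY=np.array([np.cos(D),np.sin(D),0])
E
python3 - <<'E'
from h import *
s=dict(np.load('pics/w8.npz'))
im=cv2.imread('pics/w8.png')
cv2.imwrite('pics/w8z.png',cv2.resize(im[90:265,220:420],None,fx=3.5,fy=3.5,interpolation=cv2.INTER_CUBIC)[:600])
A=np.array([world(s,u,v) for v in range(135,225) for u in range(262,305)])
k=A[(A[:,2]>.09)&(A[:,2]<.1)]
r=cv2.minAreaRect(k[:,:2].astype(np.float32));print('grip',len(k),r,k.mean(0))
print('d edge', [world(s,*p).round(4) for p in [(259,215),(259,225),(340,215),(340,232),(300,220)]])
# press yaw: line fits along the rail edge points
a,b=world(s,232,205,.055),world(s,384,205,.055); d=a-b; print('yaw',np.degrees(np.arctan2(-d[0],d[1])))
g=s['frame'].astype(int)
m=(g[...,0]>140)&(g[...,1]<90)&(g[...,2]<90); ys,xs=np.nonzero(m); q=(xs>240)&(xs<280)&(ys>200)&(ys<245)
print('red px',xs[q].min(),xs[q].max(),xs[q].mean(),ys[q].min(),ys[q].max())
for y in range(205,242,3):
    r_=xs[q&(ys==y)]; print(y, r_.min() if len(r_) else None, r_.max() if len(r_) else None, g[y,330:352].tolist() if y>226 else '')
E
```

```text
grip 923 ((0.47099173069000244, 0.12243488430976868), (0.040245212614536285, 0.013796874321997166), 7.785242557525635) [0.47246865 0.1224421  0.0962705 ]
d edge [array([0.4309, 0.1384, 0.0563]), array([0.4217, 0.1374, 0.0573]), array([0.4426, 0.0675, 0.0629]), array([0.4234, 0.0627, 0.0546]), array([0.4309, 0.1011, 0.0562])]
yaw 7.474982966725155
red px 253 264 258.3267326732673 211 239
205 None None 
208 None None 
211 254 256 
214 259 262 
217 257 261 
220 257 257 
223 255 255 
226 255 260 
229 255 261 [[255, 254, 255], [255, 255, 255], [214, 203, 207], [162, 152, 157], [255, 255, 255], [255, 255, 255], [253, 251, 251], [252, 251, 251], [254, 254, 254], [255, 255, 255], [251, 251, 251], [219, 212, 215], [210, 201, 202], [255, 252, 253], [255, 255, 255], [230, 223, 226], [169, 160, 162], [255, 254, 255], [255, 255, 255], [254, 254, 254], [255, 255, 255], [255, 255, 255]]
232 None None [[231, 226, 227], [232, 226, 227], [180, 174, 176], [188, 180, 184], [227, 221, 224], [228, 223, 224], [222, 219, 218], [255, 255, 255], [255, 255, 255], [255, 255, 255], [245, 243, 244], [204, 200, 20
[... 562 characters left out ...]
10, 101, 98], [109, 100, 97], [108, 100, 96], [107, 99, 95], [108, 100, 94], [108, 99, 93], [106, 98, 94], [109, 102, 96], [107, 100, 96], [108, 99, 96], [112, 104, 100], [109, 101, 96], [114, 105, 100], [108, 101, 96], [106, 97, 92], [106, 98, 93], [105, 98, 94], [102, 95, 90], [108, 99, 92], [107, 99, 93], [109, 101, 96], [106, 98, 94]]
241 None None [[99, 92, 88], [108, 100, 96], [98, 92, 88], [104, 94, 91], [104, 99, 94], [106, 100, 94], [109, 102, 98], [106, 102, 94], [112, 105, 100], [113, 107, 100], [103, 94, 92], [110, 104, 98], [109, 101, 95], [108, 100, 95], [107, 101, 93], [107, 100, 93], [116, 108, 99], [113, 105, 99], [111, 100, 96], [110, 104, 98], [104, 96, 89], [102, 94, 91]]
```

View pics/w8z.png

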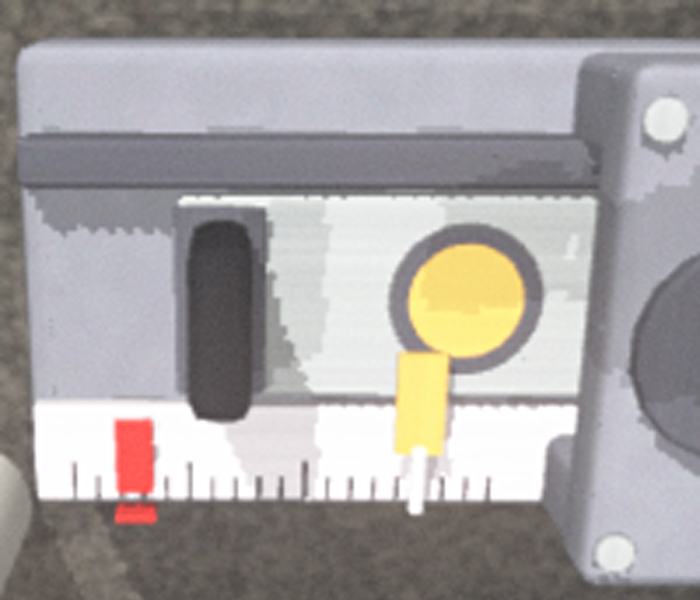

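Run:
```python
from h import *
s=dict(np.load('pics/w8.npz'))
for z in (.055,.058):
    b=world(s,258.4,224,z);pt=world(s,338.7,232,z)
    print(z,b,pt,'dist',(b-pt)@-PX,'px size', (world(s,259.4,224,z)-b)@PX)
    e1,e2=world(s,252.9,224,z),world(s,263.7,224,z);print('band w',(e2-e1)@PX)
g=np.array([.471,.1224,.097]);b=world(s,258.4,224,.055)
print('band rel grip',(b-g)@PX,'pointer rel grip',(world(s,338.7,232,.058)-g)@PX)
p,R=st()
for z in (.09,.075,.066): print(to(p,R,(.471,.1224,z)))
```

```text
0.055 [0.42167576 0.13806771 0.055     ] [0.42344401 0.06399553 0.055     ] dist 0.07368299190328341 px size 0.000913042504123824
band w 0.00986094658259132
0.058 [0.42287246 0.13797944 0.058     ] [0.42462272 0.06466113 0.058     ] dist 0.07293308257569157 px size 0.0009037500056429383
band w 0.009760586708078127
band rel grip -0.021889961542690323 pointer rel grip 0.05128478561474948
t 14.35 tcp [0.4558 0.1206 0.2066] psi 7.44 F [-0.1  0.8  0.1] gap 0.584 q [0.02 0.36 1.84 0.   0.94 1.46]
[ 1.45  0.05 11.67]
[ 1.44  0.05 13.17]
[ 1.44  0.05 14.07]
```

Request:
drive_tool(
  deltas=[0.8,0,1,0,1.4,0,3,0,1.4,0,6,0,1.4,0,9,0,1.4,0,11,0,1.4,0,11,0],
  hand=4,
)

```text
t: 14.95
tcp_pos: [0.4679, 0.124, 0.0937]
tool_rot: [0.998, 0.066, -0.0, -0.002]
force: [-0.4, 0.0, 0.7]
finger_gap: 0.467
```

Run:
```python
from h import *
p,R=st()
s=snap('wrist','w9')
print(to(p,R,(.471,.1224,.067)))
```

```text
t 14.95 tcp [0.4679 0.124  0.0937] psi 7.56 F [-0.4  0.   0.7] gap 0.467 q [0.03 0.57 1.9  0.   0.67 1.46]
[0.29 0.21 2.67]
```

View pics/w9.png

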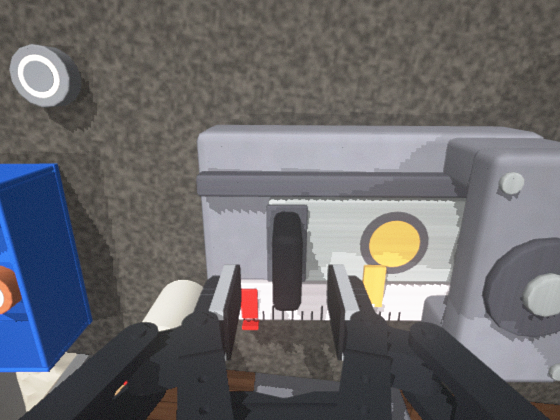

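Request:
drive_tool(
  deltas=[0.2,0.1,0.6,0,0.3,0.2,1.4,0,0.3,0.2,2.2,0,0.3,0.2,2.6,0,0.3,0.2,2.6,0],
)

```text
t: 15.5
tcp_pos: [0.4719, 0.1223, 0.0686]
tool_rot: [0.998, 0.066, 0.0, -0.001]
force: [-0.5, 0.6, 0.7]
finger_gap: 0.467
```

Request:
drive_tool(
  deltas=[0,0,0,0,0,0,0,0,0,0,0,0,0,0,0,0,0,0,0,0,0,0,0,0],
  hand=0.5,
  squeeze=80,
)

```text
t: 16.1
tcp_pos: [0.4719, 0.1231, 0.0691]
tool_rot: [0.998, 0.065, 0.001, -0.002]
force: [-1.6, 5.2, 1.1]
finger_gap: 0.152
```

Run:
```python
from h import *
p,R=st()
s=snap('wrist','w10')
print(to(p,R,p-.06*PX))
```

```text
t 16.1 tcp [0.4719 0.1231 0.0691] psi 7.47 F [-1.6  5.2  1.1] gap 0.152 q [0.02 0.62 1.91 0.01 0.61 1.46]
[ 0.01 -6.    0.02]
```

View pics/w10.png

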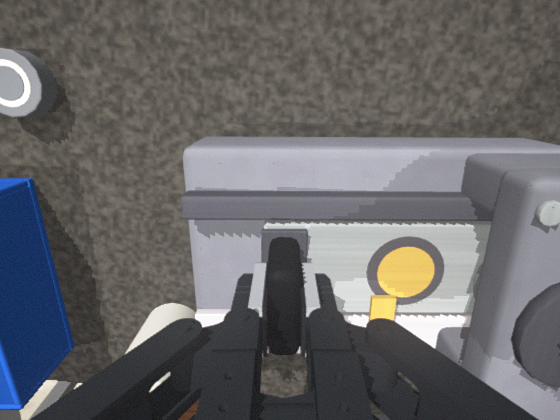

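The grip is held, with an opening of about 13 mm. Pulling slowly.

Request:
drive_tool(
  deltas=[0,-0.5,0,0,0,-1.2,0,0,0,-2,0,0,0,-2.8,0,0,0,-3.6,0,0,0,-4.4,0,0,0,-5.2,0,0,0,-5.8,0,0,0,-6.2,0,0,0,-6.5,0,0,0,-6.5,0,0,0,-6.5,0,0],
)

```text
t: 17.35
tcp_pos: [0.4638, 0.1865, 0.0691]
tool_rot: [0.998, 0.066, 0.001, -0.001]
force: [2.1, -10.0, -2.8]
finger_gap: 0.15
```

Run:
```python
from h import *
p,R=st()
print('travel tool',(p-np.array([.4719,.1231,.0691]))@-PX)
s=snap('wrist','w11')
snap('scene','s11');s=snap('top','t11')
im=cv2.imread('pics/t11.png')
cv2.imwrite('pics/t11z.png',cv2.resize(im[185:285,165:285],None,fx=6,fy=6,interpolation=cv2.INTER_CUBIC))
im=cv2.imread('pics/s11.png')
cv2.imwrite('pics/s11z.png',cv2.resize(im[160:240,180:300],None,fx=6,fy=6,interpolation=cv2.INTER_CUBIC))
```

```text
t 17.35 tcp [0.4638 0.1865 0.0691] psi 7.55 F [  2.1 -10.   -2.8] gap 0.15 q [0.16 0.63 1.88 0.   0.63 1.59]
travel tool 0.06388714596903686
```

View pics/t11z.png

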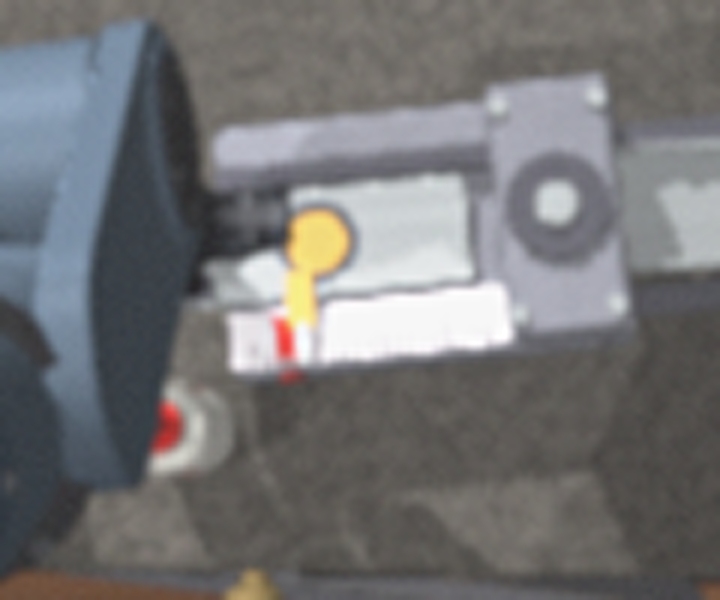

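View pics/s11z.png

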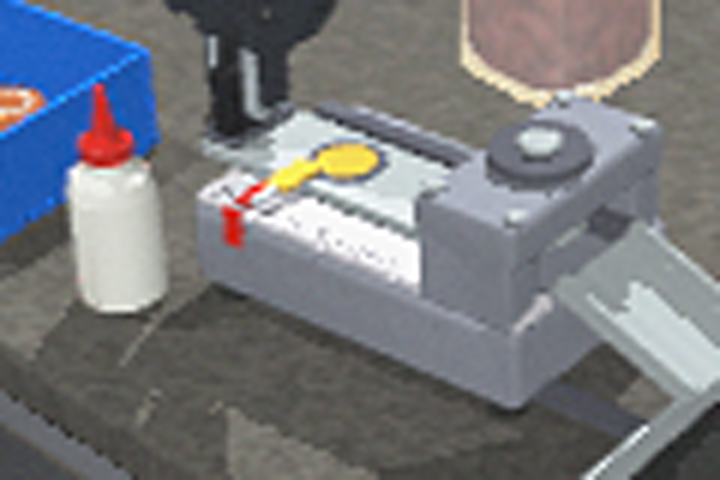

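View pics/w11.png

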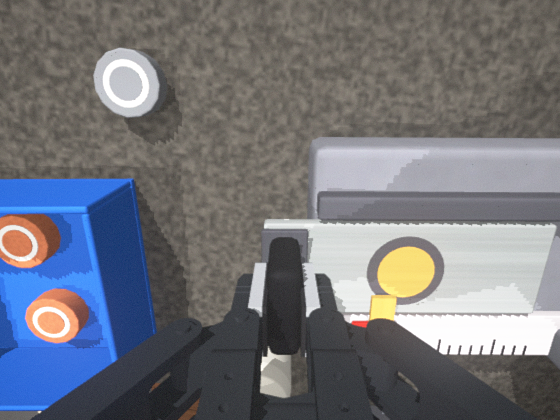

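Request:
drive_tool(
  deltas=[0,-0.4,0,0,0,-0.8,0,0,0,-0.9,0,0,0,-0.9,0,0,0,-0.9,0,0],
)

```text
t: 18.0
tcp_pos: [0.4628, 0.194, 0.0691]
tool_rot: [0.998, 0.066, 0.001, 0.0]
force: [1.0, -10.2, -0.0]
finger_gap: 0.149
```

Run:
```python
from h import *
p,R=st()
print('travel tool',(p-np.array([.4719,.1231,.0691]))@-PX)
s=snap('wrist','w12')
snap('scene','s12');s=snap('top','t12')
im=cv2.imread('pics/t12.png')
cv2.imwrite('pics/t12z.png',cv2.resize(im[225:255,195:265],None,fx=11,fy=11,interpolation=cv2.INTER_CUBIC))
im=cv2.imread('pics/s12.png')
cv2.imwrite('pics/s12z.png',cv2.resize(im[170:220,200:270],None,fx=11,fy=11,interpolation=cv2.INTER_CUBIC))
```

```text
t 18.0 tcp [0.4628 0.194  0.0691] psi 7.6 F [  1.  -10.2  -0. ] gap 0.149 q [ 0.17  0.63  1.87 -0.    0.64  1.61]
travel tool 0.07144657278160754
```

View pics/t12z.png

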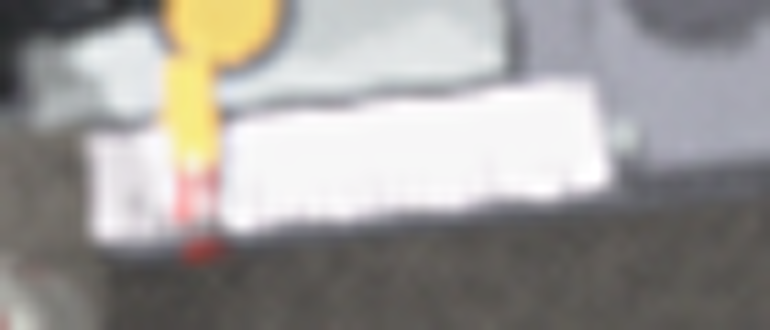

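View pics/s12z.png

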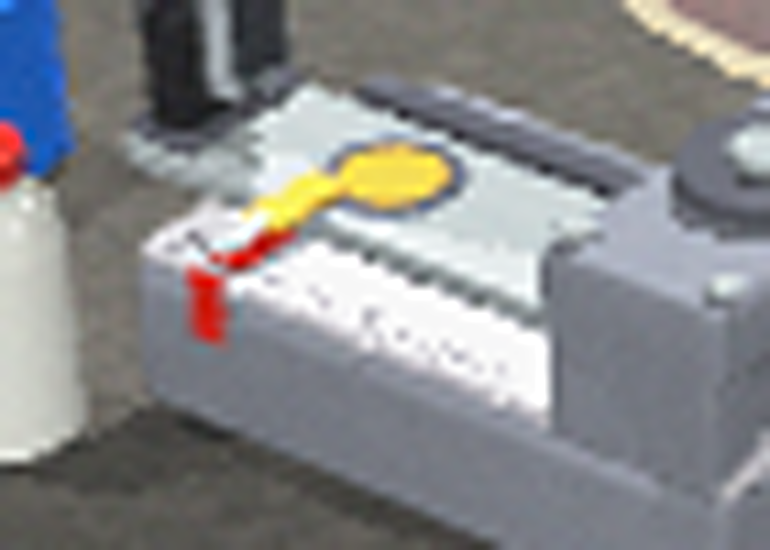

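View pics/w12.png

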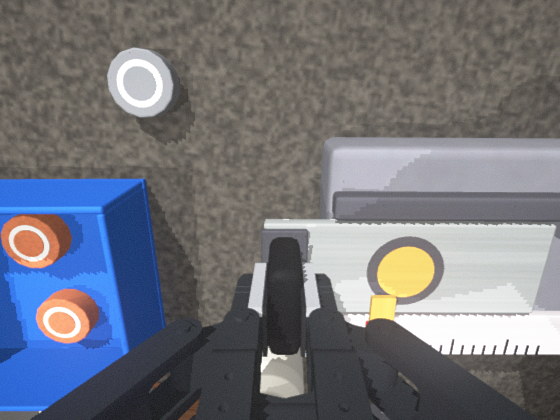

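Run:
```python
from h import *
t=dict(np.load('pics/t12.npz'));s0=dict(np.load('pics/t7.npz'))
for y in range(238,249): print(y,[tuple(int(v) for v in t['frame'][y,x]) for x in range(209,218)])
def yel(s,xr):
    hsv=cv2.cvtColor(s['frame'],cv2.COLOR_RGB2HSV); m=(hsv[...,0]>15)&(hsv[...,0]<32)&(hsv[...,1]>90)&(hsv[...,2]>150)
    m[:210]=0;m[245:]=0;m[:,:xr[0]]=0;m[:,xr[1]:]=0
    ys,xs=np.nonzero(m);return xs.mean(),ys.mean(),len(xs)
a=yel(s0,(230,255));b=yel(t,(205,230));print(a,b)
A=world(s0,a[0],a[1],.062);B=world(t,b[0],b[1],.062);print('slide travel',(B-A)@-PX)
w8=dict(np.load('pics/w8.npz'));w12=dict(np.load('pics/w12.npz'))
def kn(s):
    hsv=cv2.cvtColor(s['frame'],cv2.COLOR_RGB2HSV); m=((hsv[...,0]>15)&(hsv[...,0]<32)&(hsv[...,1]>120)&(hsv[...,2]>150)).astype(np.uint8)
    m[:140]=0;m[320:]=0;m[:,:320]=0;m[:,460:]=0
    ys,xs=np.nonzero(cv2.morphologyEx(m,cv2.MORPH_OPEN,np.ones((17,17),np.uint8)));return xs.mean(),ys.mean()
a,b=kn(w8),kn(w12);z=.065;print(a,b,world(w8,*np.round(a)),world(w12,*np.round(b)))
print('travel wrist',(world(w12,*b,z)-world(w8,*a,z))@-PX)
# scale ticks in w8 give the pitch
```

```text
238 [(248, 247, 249), (247, 243, 220), (247, 238, 161), (247, 241, 164), (248, 237, 148), (244, 221, 159), (224, 216, 217), (240, 239, 245), (248, 248, 249)]
239 [(247, 246, 247), (246, 239, 221), (246, 232, 182), (247, 242, 205), (247, 231, 176), (237, 208, 164), (221, 213, 217), (240, 238, 243), (248, 248, 248)]
240 [(244, 242, 244), (245, 235, 232), (244, 210, 186), (245, 225, 208), (238, 203, 180), (219, 170, 161), (220, 214, 220), (242, 241, 245), (247, 247, 248)]
241 [(243, 241, 244), (247, 238, 243), (245, 187, 186), (242, 189, 187), (229, 177, 177), (208, 155, 159), (216, 210, 216), (240, 240, 243), (246, 245, 246)]
242 [(243, 240, 243), (248, 240, 244), (248, 187, 190), (246, 195, 194), (238, 199, 202), (216, 175, 180), (226, 221, 226), (239, 238, 241), (244, 243, 245)]
243 [(235, 230, 233), (248, 230, 234), (249, 182, 183), (248, 200, 200), (239, 214, 216), (225, 195, 200), (234, 230, 235), (241, 240, 243), (246, 245, 246)]
244 [(217, 211, 216), (236, 208, 214), (240, 168, 170), (233, 182, 183), (218, 196, 199), (202, 179, 184), (232, 229, 232), (247, 246, 248), (250, 248, 
[... 402 characters left out ...]
 76), (123, 70, 71), (101, 74, 77), (93, 85, 90), (90, 92, 95)]
248 [(87, 88, 92), (85, 83, 87), (101, 76, 78), (120, 67, 65), (115, 66, 61), (102, 68, 67), (91, 72, 71), (83, 75, 73), (79, 76, 76)]
(np.float64(239.47413793103448), np.float64(224.7844827586207), 116) (np.float64(213.82203389830508), np.float64(227.5677966101695), 118)
slide travel 0.07128399437405489<stdin>:14: RuntimeWarning: Mean of empty slice.
  ret = ret.dtype.type(ret / rcount)
Traceback (most recent call last):
  File "h.py", line 8, in world
    if z is None: return R.T@(d*s['depth'][int(round(v)),int(round(u))]-t)
                                               ~~~~~^^^
ValueError: cannot convert float NaN to integer
```

Slide travel is about 71.3 mm. The band centre is near 73 mm, so the pointer is already within the band. Adding about 1.3 mm to centre it.

Request:
drive_tool(
  deltas=[0,-0.15,0,0,0,-0.25,0,0,0,-0.25,0,0,0,-0.25,0,0,0,-0.25,0,0],
)

```text
t: 18.65
tcp_pos: [0.4627, 0.1951, 0.0691]
tool_rot: [0.998, 0.066, 0.001, 0.002]
force: [1.4, -10.1, -0.9]
finger_gap: 0.144
```

Run:
```python
from h import *
p,R=st()
print('travel tool',(p-np.array([.4719,.1231,.0691]))@-PX)
t=snap('top','t13'); s0=dict(np.load('pics/t7.npz'))
for y in range(241,245): print(y,[tuple(int(v) for v in t['frame'][y,x]) for x in range(209,218)])
for y in range(241,245): print('home',y,[tuple(int(v) for v in s0['frame'][y,x]) for x in range(209,218)])
im=cv2.imread('pics/t13.png')
cv2.imwrite('pics/t13z.png',cv2.resize(im[190:285,110:280],None,fx=4.5,fy=4.5,interpolation=cv2.INTER_CUBIC))
snap('scene','s13')
p,R=st()
```

```text
t 18.65 tcp [0.4627 0.1951 0.0691] psi 7.62 F [  1.4 -10.1  -0.9] gap 0.144 q [ 0.18  0.63  1.87 -0.01  0.64  1.62]
travel tool 0.072541182508369
241 [(246, 245, 247), (246, 240, 244), (244, 223, 226), (243, 235, 237), (218, 159, 159), (218, 167, 172), (238, 236, 241), (246, 246, 248), (246, 245, 246)]
242 [(244, 241, 244), (247, 242, 245), (247, 221, 223), (244, 226, 228), (222, 158, 160), (228, 182, 189), (240, 238, 241), (241, 241, 243), (244, 243, 244)]
243 [(241, 236, 239), (250, 241, 244), (249, 210, 212), (241, 195, 195), (220, 149, 151), (232, 191, 198), (243, 242, 245), (241, 241, 243), (245, 243, 245)]
244 [(229, 222, 226), (247, 232, 235), (245, 200, 202), (224, 175, 174), (203, 153, 155), (223, 191, 196), (246, 245, 247), (247, 247, 248), (249, 248, 249)]
home 241 [(244, 246, 248), (243, 234, 239), (241, 131, 133), (240, 62, 56), (240, 101, 101), (241, 198, 203), (244, 247, 249), (243, 244, 246), (239, 236, 239)]
home 242 [(244, 245, 247), (244, 236, 240), (242, 140, 141), (241, 64, 60), (240, 95, 94), (241, 192, 198), (242, 244, 247), (240, 240, 242), (235, 232, 235)]
home 243 [(242, 241, 244), (244, 237, 241), (242, 152, 154), (240, 76, 73), (241, 100, 100), (243, 191, 196), (242, 239, 243), (234, 233, 237), (234, 231, 235)]
home 244 [(241, 239, 242), (246, 242, 246), (237, 177, 180), (224, 112, 113), (224, 122, 123), (235, 193, 198), (245, 244, 247), (238, 236, 240), (235, 231, 235)]
t 18.75 tcp [0.4627 0.195  0.0691] psi 7.61 F [  1.2 -11.6  -1.3] gap 0.146 q [ 0.18  0.63  1.87 -0.01  0.64  1.62]
```

View pics/t13z.png

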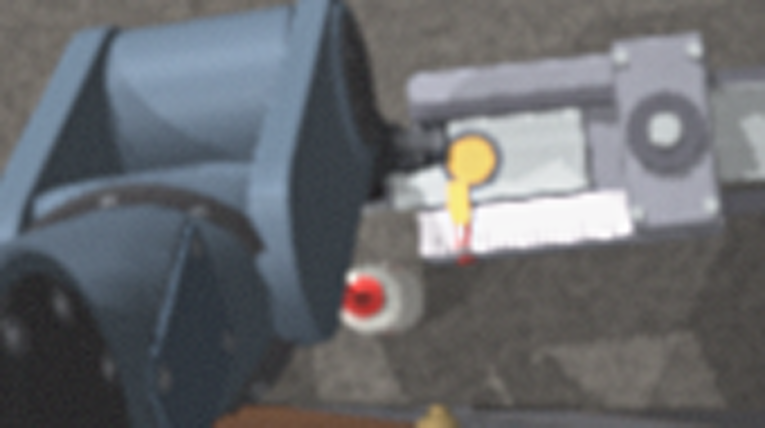

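View pics/s13.png

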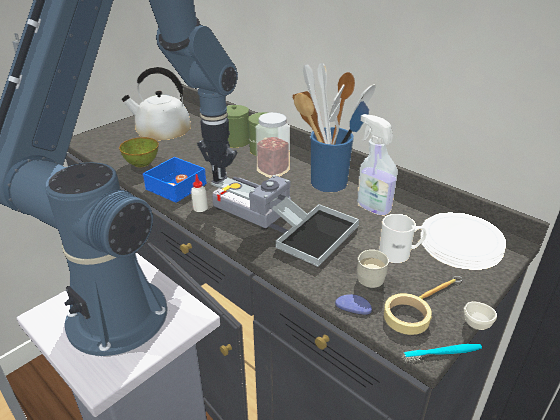

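The pointer is near the middle of the band, with red showing on both sides of it. The pull is steady at about 11 N, so I'm handing in.

Run:
```python
from h import *
st(); print(manip.sign_off())
```

```text
t 18.75 tcp [0.4627 0.195  0.0691] psi 7.61 F [  1.2 -11.6  -1.3] gap 0.146 q [ 0.18  0.63  1.87 -0.01  0.64  1.62]
the job is handed in; nothing more can be done
None
```

I put both tiles flat in the blue tote, then pulled the press slide out by its grip and handed in at about 18.8 s while still holding it.

- **Tiles:** the wrist picture taken after the second drop shows both lying flat in the tote and the tray empty. The grey look-alike was left alone.
- **Slide:** it is pulled out about 72.5 mm. I put the band's centre at 72 to 73.7 mm, depending on the assumed height. In the last top picture, red shows on both sides of the pointer, so I judge it about 1 mm off centre on a band that reaches 5 mm each way.
- **Hold:** the pull was steady at 10 to 11.6 N with the grip closed on the 14 mm handle. I could not check the second after hand-in.
- **Bystanders:** the bottle, pot and tape look unmoved in the last scene picture. I did not measure their positions again.
- **Light contact:** the wrist force read 5 to 6 N as the fingers closed on each tile, probably the fingertips touching the tray floor.

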